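# Put the fan case away in its own drawer tray

## Task

Pull the chest's upper drawer out by its round bronze knob and lay the black lacquer fan case from the chest top in its own slot, the tray marked with the little fan sign, then push the drawer fully shut. Set the case down flat without dropping it, and leave the other things on the chest top where they stand.

Things in the scene. Friction and masses are not known exactly. Their poses are not given: they have to be found in the camera images.
- chest: Pale two-drawer chest, fixed, 490 mm wide (its y), 304 deep (x), 190 high, turned up to 7 degrees. Origin on the mat (z = 0) under the middle of its front face; x points into the chest, away from the robot; z up. Flat top at 190 mm, no overhang at the front. The lower drawer does not move. A fixed shogi board, 209 mm high, stands to the robot's right, beyond y = -0.4 m.
- drawer (a joint): Pull-out of the upper drawer along the chest's -x: 0 shut, 0.15 m at its stop. About 2 N of friction, no spring, stays where left. Its front is flush with the chest face when shut, 14 mm thick, 456 wide, upper edge 172 mm above the mat; side walls 9 mm thick, outer width 458, rise to 163. All the trays in it are clear of the chest top only at 0.14 m or more.
- knob (a point): Grip point of the upper drawer's bronze knob: centre of its head, 150 mm above the mat, 26 mm in front of the drawer's face, on the chest's middle line; moves with the drawer; axes as the chest's. Head 32 mm across, 12 thick at the rim, front end 37 mm from the face, neck 14 mm thick. Pinch it across the chest's y from straight above. The dummy's knob is 100 mm straight below.
- fan_case: Black lacquer fan case, a plain bar with rounded edges and a thin bronze line round it, 150 mm long (its y), 26 wide (x), 22 high, about 90 g. Origin at the centre of its underside, z up. Starts lying flat on the front part of the chest top. Either end may point either way in the slot.
- case_mid (a point): Centre of the fan case (11 mm above its underside), axes as the case.
- fan_slot (a point): Centre of the floor of the slot in the tray with the fan sign, 129 mm above the mat; y along the slot (along the chest's y), x across it, z up. Slot 166 mm long, 36 wide, 9 deep, side walls 6 mm thick, so the case stands 13 mm proud of the walls. It lies inside the shut upper drawer at the start.
- tray_fan: Loose pale tray in the upper drawer, 48 mm (x) by 216 (y) by 14 high, 220 g. Origin at the centre of its underside, 124 mm above the mat. The slot's centre is 19 mm to its +y; the 44 mm ledge at its -y end bears a dark-wood sign, an open fan 40 mm across, facing up. Four such trays, all turned alike, lie in shuffled places: two rows (57 and 106.5 mm behind the drawer's face), two columns.
- tray_disc: One of the three other trays, the same but for its sign, a solid disc (those of the next two: a cross of two bars, a hollow square). The case would fit them but does not belong there. Columns: tray centres 109.5 mm either side of the chest's middle; 1 to 3 mm of play.
- tray_cross: As tray_disc, with the sign of two crossed bars.
- tray_square: As tray_disc, with the sign of a hollow square.
- fox: White porcelain fox figurine, about 90 mm tall, base 50 mm across; origin at the centre of its underside. Behind the case or at one end of the chest top; leave alone.
- bell: Small brass hand bell, 62 mm tall, 50 mm across; origin at the centre of its underside. Behind the case or at one end of the chest top; leave alone.
- rest: Celadon chopstick rest, 64 mm long (its y), 18 wide, 17 high; origin at the centre of its underside. Behind the case or at one end of the chest top; leave alone.
- go_bowl: Turned chestnut go bowl, lid on, 67 mm tall, 100 mm across; origin at the centre of its underside. Behind the case or at one end of the chest top; leave alone.
There are look-alikes about, which are no part of the job. What is meant by the fan_case is not orange or pink, and is the larger of those in its own colour.

How it is judged:
On the way, in this order (a step that is already met when the one before it is completed fails the run):
1. the upper drawer is pulled out (at least 110 mm) (value of joint drawer above 0.11 m), for 0.1 s.
2. the fan case lies in the slot of the fan tray, let go, with the drawer still out (x of case_mid in the frame of fan_slot between -0.009 and 0.009 m and y of case_mid in the frame of fan_slot between -0.014 and 0.014 m and z of case_mid in the frame of fan_slot between 0.005 and 0.018 m and angle between the y axis of case_mid and the y axis of fan_slot, either way round below 0.14 rad and angle between fan_slot's own z axis and vertical below 0.1 rad and value of joint drawer above 0.08 m and contact force between the fingers and fan_case below 0.1 N and linear speed of fan_case below 0.05 m/s), for 0.2 s.
At the end, for the whole second after the job is handed in: The fan case lies at rest in the slot of the fan-signed tray (its centre within 9 mm across, 14 mm along and 5 to 18 mm above the slot's floor centre, within 8 degrees of the slot's direction), the tray flat, and the upper drawer shut to within 5 mm (x of case_mid in the frame of fan_slot between -0.009 and 0.009 m and y of case_mid in the frame of fan_slot between -0.014 and 0.014 m and z of case_mid in the frame of fan_slot between 0.005 and 0.018 m and angle between the y axis of case_mid and the y axis of fan_slot, either way round below 0.14 rad and angle between fan_slot's own z axis and vertical below 0.1 rad and value of joint drawer below 0.005 m and linear speed of fan_case below 0.02 m/s); the robot touches nothing.
It fails at once if the fox on the chest top is shifted more than 25 mm or tipped (distance of fox from where it was at the start of the episode above 0.025 m or angle between fox's own z axis and vertical above 0.4 rad).
It fails at once if the bell on the chest top is shifted more than 25 mm or tipped (distance of bell from where it was at the start of the episode above 0.025 m or angle between bell's own z axis and vertical above 0.4 rad).
It fails at once if the chopstick rest on the chest top is shifted more than 25 mm or tipped (distance of rest from where it was at the start of the episode above 0.025 m or angle between rest's own z axis and vertical above 0.4 rad).
It fails at once if the go bowl on the chest top is shifted more than 25 mm or tipped (distance of go_bowl from where it was at the start of the episode above 0.025 m or angle between go_bowl's own z axis and vertical above 0.4 rad).
It fails at once if the fan case is dropped (falls freely at more than 0.7 m/s, about 25 mm) (contact force between the fingers and fan_case below 0.05 N and linear speed of fan_case above 0.7 m/s).
It also fails if it takes over 67 s, if anything falls off the work surface, if the arm or the gripper's body presses on something with over 40 N, if the wrist force passes 120 N, or if a joint passes its speed limit or range.

## Robot

A 6-joint arm with a two-finger parallel gripper is mounted at the origin on the work surface. World frame = base frame: x ahead of the robot, y to its left, z up, the work surface at z = 0. Lengths are in m, angles in rad, forces in N, time in s.
With the tool pointing down it reaches from about 0.35 to 0.85 m from the base axis. Payload 8.1 kg.
Tool frame: the origin (TCP) lies between the finger pads; the fingertips stand 11 mm ahead of it and the grasp point (between the pads) lies 8 mm behind it (tips_ahead is the z of the fingertips in the tool frame, in m); z points along the fingers, y is the line along which they close (so a half turn about z gives the same grasp; the last joint's range is limited). The gripper opens to 93 mm and grips with 3 to 60 N. Pads are 15 mm wide; open, the fingers measure 128 mm over their backs; the gripper's body (75 mm by 188 mm) begins 65 mm behind the grasp point.
Start: joints at [-1.396, 0.13, 1.488, -0, 1.523, -0.085], TCP at [0.154, -0.58, 0.23] pointing down, gripper open.
Joint ranges: [-2.96, 2.96], [-0.89, 2.26], [0.02, 2.5], [-1.34, 4.48], [0, 2.73], [-2.66, 2.66]. Speed limits (rad/s): [2.39, 2.39, 2.79, 3.14, 3.14, 3.14].

## Interface

Orientations are given as a rotation vector (axis times angle).
In Python, from plant import read_state, read_camera, close_job, tips_ahead gives the robot as it stands. The module is installed in compiled form; this text tells all that it offers.
- The arm moves only by the tool move_arm, never from a script. Its argument "plan" is a list of rows, each a list of 7 numbers: the turn, a rotation vector about the tool's x, y, z in units of 6 degrees (1.0 is 6 degrees), then the shift along the tool's x, y, z in units of 25 mm (1.0 is 25 mm), then the finger opening in mm, from 0 to 93. A call has exactly 10 rows; each row shifts and turns the commanded pose from where the row before left it, along the tool's axes as they then stand; what a row does not reach is not made up. A row lasts 1/10 s, in which the tool goes at most 50 mm and 8.59 degrees, less where a joint would pass 70% of its speed; a pose out of reach is approached as far as the arm can. A call is refused whole if a number of a shift passes 1 or a number of a turn 1, either way. A call with a gripper value outside its range is refused whole. The fingers move at their own pace and stop on an object; "force" is the grip in N (left out, the last holds). Time passes only in rows, so rows that do not move let the fingers close, or fill a call up. It gives the time, the measured TCP pose, the force, the opening and the grip force at its end, in the units of the state.
- read_state(): the state, without advancing time (a new reading comes with each control period).
- read_camera(name): name is "scene" or "top"; returns a dict with "frame" (384x512x3 uint8, red, green, blue), "z_map" (384x512 float32, m along the optical axis (not along the pixel's ray), 0 where there is no reading), "fx", "fy", "cx", "cy" (pixels), "distortion" ([k1, k2, p1, p2, k3] as OpenCV has them; the pictures are not rectified), "rvec" (rotation vector, rad) and "tvec" (3), from world to camera coordinates, as OpenCV has them. Camera axes: x right, y down, z forward; pixel columns grow to the right and rows downward; lengths in m; the calibration is good to about 2 mm. A picture is of the moment at which its call begins.
- close_job(): hands the job in; it is judged then, once.
The state is a dict: "t": time; "q": joint angles; "dq": joint speeds; "joint_torque": joint torques, N m; "tool_pos": TCP position; "orientation": TCP orientation; "force": force on the tool from outside, world axes, zero at the start; "wrist_torque": the same for the moment, N m; "opening": finger opening in m; "gripper_force": force on a finger pad.
Only numpy, scipy, OpenCV 4.12 (cv2) and the standard library are available. Lean on these libraries where they do the work, as an engineer would, in place of code of your own. Each camera call takes 0.05 s, during which the arm holds its last target. There are 200 camera calls.

## Working session

There is one attempt and no reset: what is moved stays moved. The work goes in short steps, Python scripts to look and compute and a tool call to move; the robot and the scene stay as the last step left them, time stands still between calls to the robot, and variables do not carry over. Pictures are saved under pics/ and viewed, at most 10 in all, crops included, and the job is handed in when it is done.

Besides the shell and the picture viewer there is one more tool, called after "Emit:" as a command line: name --pt "numbers of a row" for each row, then --argument value for the rest. move_arm: Moves the arm, as the interface text tells. Its arguments: {"type":"object","properties":{"plan":{"type":"array","items":{"type":"array","items":{"type":"number"}}},"force":{"type":"number"}},"required":["plan"]}

```bash
mkdir -p pics; cat > h.py <<'E'
import numpy as np, cv2
from plant import read_state, read_camera, close_job, tips_ahead
from scipy.spatial.transform import Rotation as Ro
def cam(n):
    c=read_camera(n); c['K']=np.array([[c['fx'],0,c['cx']],[0,c['fy'],c['cy']],[0,0,1.]]); c['d']=np.array(c['distortion'],float)
    c['R']=cv2.Rodrigues(np.array(c['rvec'],float))[0]; c['t']=np.array(c['tvec'],float); return c
def save(c,f,crop=None,s=1):
    im=c['frame'][:,:,::-1]
    if crop: x0,y0,x1,y1=crop; im=im[y0:y1,x0:x1]
    cv2.imwrite('pics/'+f,cv2.resize(im,None,fx=s,fy=s,interpolation=cv2.INTER_CUBIC))
def plane(c,uv,z):
    uv=np.array(uv,float).reshape(-1,1,2)
    p=cv2.undistortPoints(uv,c['K'],c['d']).reshape(-1,2)
    r=np.c_[p,np.ones(len(p))]@c['R']; o=-c['R'].T@c['t']
    return o+r*((z-o[2])/r[:,2])[:,None]
def proj(c,P): return cv2.projectPoints(np.array(P,float).reshape(-1,3),np.array(c['rvec'],float),c['t'],c['K'],c['d'])[0].reshape(-1,2)
def zpts(c):
    h,w=c['z_map'].shape; u,v=np.meshgrid(np.arange(w),np.arange(h))
    p=cv2.undistortPoints(np.stack([u,v],-1).reshape(-1,1,2).astype(float),c['K'],c['d']).reshape(-1,2)
    z=c['z_map'].reshape(-1,1); return ((np.c_[p,np.ones(len(p))]*z-c['t'])@c['R']).reshape(h,w,3)
E
python3 - <<'E'
from h import *
a=cam('scene');b=cam('top');save(a,'s0.png',s=1.5);save(b,'t0.png',s=1.5)
for c in(a,b): print(-c['R'].T@c['t'],c['R'][2],c['fx'])
print(read_state(),tips_ahead)
E
```

```text
[1.07621262 0.28957785 0.65314438] [-0.62073996 -0.36072874 -0.69610106] 352.6703598342989
[ 0.49998558 -0.00184545  0.99402779] [ 0.15922185  0.00245581 -0.98723977] 456.9977717258205
{'t': 0.1, 'q': array([-1.39639510e+00,  1.31056260e-01,  1.48921374e+00,  1.20375593e-05,
        1.52296058e+00, -8.53928033e-02]), 'dq': array([ 0.00036604, -0.00153156, -0.00236465,  0.00022619, -0.00086612,
        0.00235967]), 'joint_torque': array([ 5.19648747e-04, -5.61341214e+01, -4.93095446e+01,  7.71464291e-02,
        2.91238603e-02, -2.20662145e-05]), 'tool_pos': array([ 0.15407213, -0.57936507,  0.22868605]), 'orientation': array([-3.11350255e+00, -4.06723919e-01,  9.55480894e-05]), 'force': array([-0.06156195, -0.14301478, -0.87724664]), 'wrist_torque': array([ 0.01209016,  0.00029332, -0.08717249]), 'gripper_force': 0.0, 'opening': 0.09268834694946268} 0.011
```

View pics/s0.png

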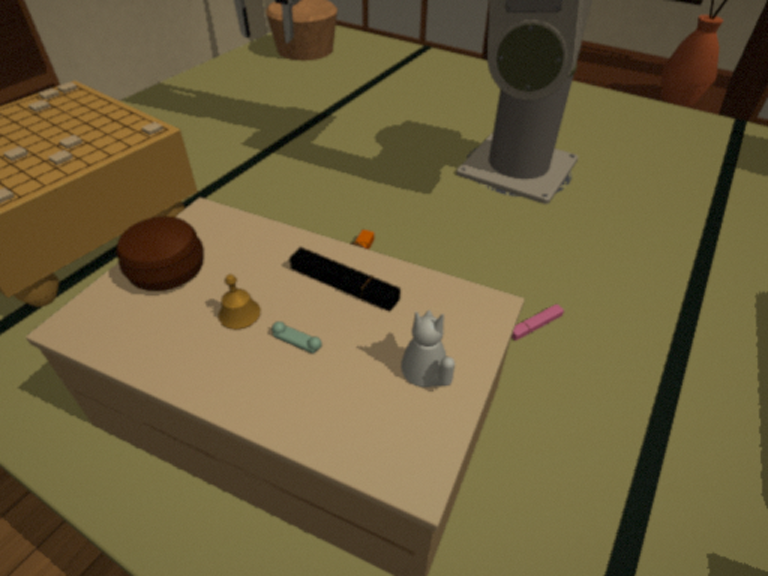

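View pics/t0.png

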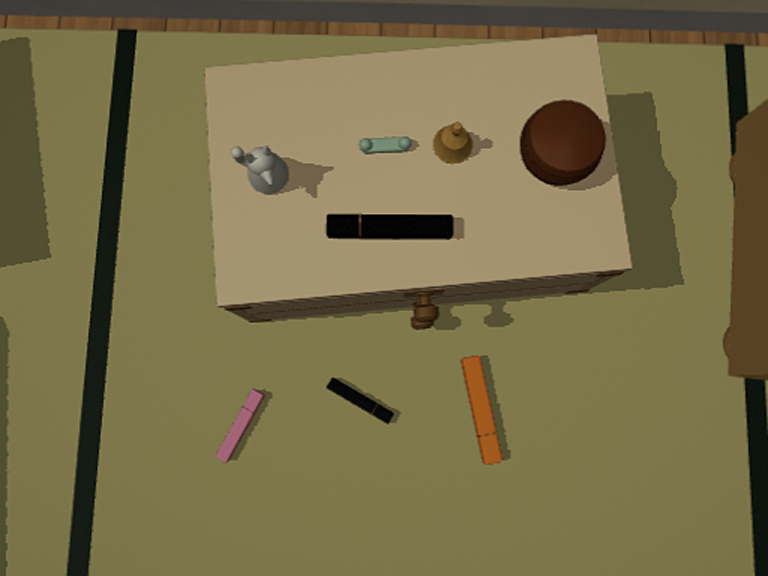

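The top view shows, in 512x384 pixels, two black bars. The larger lies on the chest top at about (260,151); the smaller is on the mat at (240,267). There are also orange (321,273) and pink (160,284) bars on the mat. The one on the chest top is the fan case, being black and the larger of the two. I'll confirm that in a crop and measure.

```bash
python3 - <<'E'
from h import *
c=cam('top');save(c,'crop1.png',(205,120,345,300),3)
W=zpts(c);f=c['frame'].astype(int)
# chest top mask via depth
m=((abs(W[...,2]-.19)<.006)&(f.sum(2)>250)).astype(np.uint8)
m=cv2.morphologyEx(m,cv2.MORPH_CLOSE,np.ones((3,3)))
cn=max(cv2.findContours(m,0,1)[0],key=cv2.contourArea)
P=plane(c,cn.reshape(-1,2),.19)
h=cv2.convexHull(cn);q=cv2.minAreaRect(P[:,:2].astype(np.float32)*1000);print('chest',q);print(cv2.boxPoints(q))
# front edge fit: lower contour pts
hp=cn.reshape(-1,2);E=[]
for u in range(155,405,4):
    col=np.where(m[:,u])[0]; E.append((u,col.max()+.5))
E=plane(c,E,.19);k,b=np.polyfit(E[:,1],E[:,0],1);r=E[:,0]-k*E[:,1]-b
g=abs(r)<.004;k,b=np.polyfit(E[g,1],E[g,0],1);print('front x=%.4f y+%.4f'%(k,b),'yaw',np.degrees(np.arctan(-k)),g.sum(),len(g))
mm=np.zeros_like(m);mm[130:170,205:315]=1
d=((f.sum(2)<90)&(mm>0)).astype(np.uint8)
cn=max(cv2.findContours(d,0,1)[0],key=cv2.contourArea);
R=cv2.minAreaRect(plane(c,cn.reshape(-1,2),.212)[:,:2].astype(np.float32)*1000);print('case',R);print(cv2.boxPoints(R), W[150,260])
# knob
k_=W[190:225,265:305]; print(np.round(k_[::4,::4,2],3))
for n,p in dict(fox=(178,115),bell=(302,95),rest=(257,96),bowl=(375,94)).items(): print(n,W[p[1],p[0]])
E
```

```text
chest ((774.803955078125, -25.89813232421875), (303.3131103515625, 495.5963134765625), 6.589507102966309)
[[ 595.71313  202.85963]
 [ 652.58545 -289.46265]
 [ 953.8948  -254.6559 ]
 [ 897.02246  237.66638]]
front x=-0.1155 y+0.6191 yaw 6.585964692712062 63 63
case ((691.87939453125, 0.8032379150390625), (27.051103591918945, 146.11090087890625), 1.3484711647033691)
[[676.63837  73.52016]
 [680.07684 -72.55028]
 [707.1204  -71.91368]
 [703.68195  74.15675]] [ 6.92667029e-01 -5.49985944e-05  2.12381655e-01]
[[ 0.188  0.19   0.189  0.19   0.188  0.191  0.189  0.188  0.187  0.185]
 [ 0.17   0.169  0.176  0.17   0.167  0.16   0.158  0.151  0.14   0.136]
 [ 0.123  0.118  0.113  0.106  0.156  0.157  0.089  0.086  0.076  0.07 ]
 [ 0.062  0.056  0.05   0.061  0.153  0.156  0.024  0.022  0.01  -0.004]
 [ 0.001 -0.001  0.     0.158  0.166  0.163  0.163 -0.001  0.002  0.   ]
 [ 0.001  0.     0.001  0.153  0.164  0.166  0.165  0.003 -0.001  0.   ]
 [ 0.002 -0.    -0.001  0.062  0.152  0.148  0.055 -0.     0.001 -0.001]
 [-0.    -0.002 -0.002  0.057  0.062  0.055 -0.     0.002  0.001 -0.002]
 [ 0.001 -0.001 -0.001  0.001  0.002 -0.003 -0.003 -0.001  0.001 -0.002]]
fox [0.73944498 0.13914466 0.25474309]
bell [ 0.79159699 -0.07202438  0.2230401 ]
rest [0.7964804  0.00773731 0.19991201]
bowl [ 0.78360401 -0.19249671  0.25687843]
```

View pics/crop1.png

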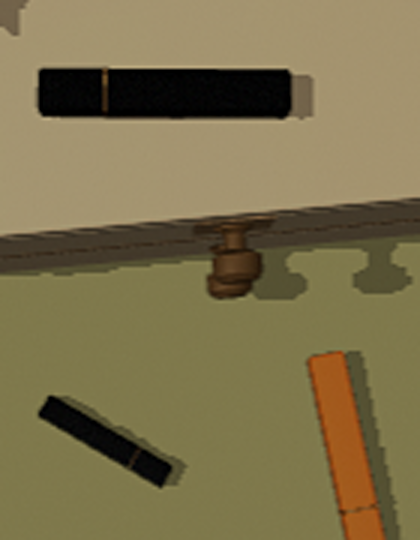

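The crop shows the large black bar with its bronze line on the chest top, crop (165,93). It is clearly bigger than the black bar on the mat at crop (105,440), so it is the fan case. The knob head is at crop (237,265). Next I refine the knob position and work out the first moves.

```bash
cat >> h.py <<'E'
YAW=np.radians(6.587); CX=np.array([np.cos(YAW),np.sin(YAW),0]); CY=np.array([-np.sin(YAW),np.cos(YAW),0]); ORG=np.array([.6238,-.0433,0])
def ch(x,y,z): return ORG+x*CX+y*CY+np.array([0,0,z])
def to(p,yawdeg,s=None):
    "turn (units) about tool axes to point down at yaw, then shift in the tool axes after the turn"
    s=s or read_state(); R=Ro.from_rotvec(s['orientation'])
    y=np.radians(yawdeg); T=Ro.from_matrix(np.array([[np.cos(y),np.sin(y),0],[np.sin(y),-np.cos(y),0],[0,0,-1.]]))
    d=np.array(p)-s['tool_pos']
    print('turn',np.round(np.degrees((R.inv()*T).as_rotvec())/6,3),'shift after turn',np.round(T.inv().apply(d)/.025,3),'before',np.round(R.inv().apply(d)/.025,3))
E
python3 - <<'E'
from h import *
c=cam('top');W=zpts(c);s=W[195:230,265:305]
m=(s[...,2]>.14)&(((s-ORG)@CX)<-.015)
p=s[m];q=np.c_[(p-ORG)@CX,(p-ORG)@CY,p[:,2]];print(len(q),q.min(0),q.max(0),q.mean(0))
print(ch(-.026,0,.142));to(ch(-.026,0,.26),6.587)
E
```

```text
185 [-0.11824177 -0.01601203  0.14744729] [-0.0152246   0.05538387  0.99402779] [-0.0300808   0.00144742  0.18765092]
[ 0.59797163 -0.04628251  0.142     ]
turn [-0.01  -0.     1.383] shift after turn [ 20.085 -19.153  -1.24 ] before [ 22.639 -16.055  -1.22 ]
```

Emit:
move_arm --pt "0 0 0.7 0 0 -1 93" --pt "0 0 0.68 0 0 -1 93" --pt "0 0 0 0.9 -0.9 0 93" --pt "0 0 0 0.9 -0.9 0 93" --pt "0 0 0 0.9 -0.9 0 93" --pt "0 0 0 0.9 -0.9 0 93" --pt "0 0 0 0.9 -0.9 0 93" --pt "0 0 0 0.9 -0.9 0 93" --pt "0 0 0 0.9 -0.9 0 93" --pt "0 0 0 0.9 -0.9 0 93"

```text
t: 1.2
tool_pos: [0.3128, -0.3792, 0.2795]
orientation: [-3.136, -0.181, 0.0]
force: [0.1, -0.1, -0.8]
opening: 0.0929
gripper_force: 0.0
```

Emit:
move_arm --pt "0 0 0 1 -1 0 93" --pt "0 0 0 1 -1 0 93" --pt "0 0 0 1 -1 0 93" --pt "0 0 0 1 -1 0 93" --pt "0 0 0 1 -1 0 93" --pt "0 0 0 1 -1 0 93" --pt "0 0 0 1 -1 0 93" --pt "0 0 0 1 -1 0 93" --pt "0 0 0 1 -1 0 93" --pt "0 0 0 1 -1 0 93"

```text
t: 2.2
tool_pos: [0.5325, -0.1019, 0.2795]
orientation: [3.136, 0.181, -0.0]
force: [-0.0, -0.6, -0.3]
opening: 0.0929
gripper_force: 0.0
```

```bash
python3 -c "
from h import *
s=read_state();print(s['t'],s['tool_pos'],s['orientation']);to(ch(-.026,0,.142),6.587)"
```

```text
2.2 [ 0.53249216 -0.10191144  0.27948271] [ 3.13635269e+00  1.81078564e-01 -2.57804440e-04]
turn [0.    0.002 0.004] shift after turn [ 2.857 -1.91   5.499] before [ 2.859 -1.909  5.499]
```

Emit:
move_arm --pt "0 0 0 0.9 -0.6 0 93" --pt "0 0 0 0.9 -0.6 0 93" --pt "0 0 0 0.5 -0.3 0 93" --pt "0 0 0 0 0 1 80" --pt "0 0 0 0 0 1 80" --pt "0 0 0 0 0 0 80" --pt "0 0 0 0 0 0 80" --pt "0 0 0 0 0 0 80" --pt "0 0 0 0 0 0 80" --pt "0 0 0 0 0 0 80"

```text
t: 3.2
tool_pos: [0.5852, -0.0597, 0.231]
orientation: [3.136, 0.181, 0.003]
force: [0.4, -0.1, -0.4]
opening: 0.0798
gripper_force: 0.0
```

```bash
python3 -c "
from h import *
to(ch(-.026,0,.142),6.587)"
```

```text
turn [ 0.006 -0.019  0.001] shift after turn [ 0.569 -0.473  3.561] before [ 0.562 -0.475  3.562]
```

Emit:
move_arm --force 25 --pt "0 0 0 0.56 -0.47 0 75" --pt "0 0 0 0 0 0.9 75" --pt "0 0 0 0 0 0.9 75" --pt "0 0 0 0 0 0.9 75" --pt "0 0 0 0 0 0.86 75" --pt "0 0 0 0 0 0 75" --pt "0 0 0 0 0 0 25" --pt "0 0 0 0 0 0 25" --pt "0 0 0 0 0 0 25" --pt "0 0 0 0 0 0 25"

```text
t: 4.2
tool_pos: [0.5979, -0.0462, 0.142]
orientation: [3.136, 0.181, 0.003]
force: [0.0, -0.5, -0.4]
opening: 0.048
gripper_force: 0.0
```

Emit:
move_arm --pt "0 0 0 0 0 0 25" --pt "0 0 0 0 0 0 25" --pt "0 0 0 -0.1 0 0 25" --pt "0 0 0 -0.2 0 0 25" --pt "0 0 0 -0.2 0 0 25" --pt "0 0 0 -0.2 0 0 25" --pt "0 0 0 0 0 0 25" --pt "0 0 0 0 0 0 25" --pt "0 0 0 0 0 0 25" --pt "0 0 0 0 0 0 25"

```text
t: 5.2
tool_pos: [0.5794, -0.0488, 0.141]
orientation: [3.135, 0.18, -0.001]
force: [-1.7, -4.8, 1.9]
opening: 0.0304
gripper_force: 25.0
```

```bash
python3 -c "
from h import *
s=read_state();print((s['tool_pos']-ORG)@CX,(s['tool_pos']-ORG)@CY,s['force'],s['wrist_torque'])
c=cam('top');save(c,'t1.png',(120,120,420,330),2.4)"
```

```text
-0.04476208665506954 -0.00040388425065289446 [-1.74268095 -4.79138094  1.90927006] [-0.86100285  0.22164962  0.06979568]
```

View pics/t1.png

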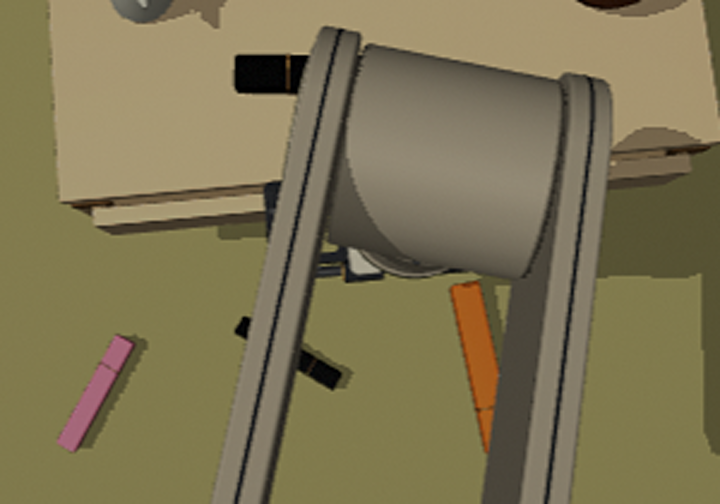

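The drawer front, crop (95-690, 220-165), has come about 18 mm out with the knob gripped, so I keep pulling.

Emit:
move_arm --pt "0 0 0 -0.3 0 0 25" --pt "0 0 0 -0.6 0 0 25" --pt "0 0 0 -0.7 0 0 25" --pt "0 0 0 -0.7 0 0 25" --pt "0 0 0 -0.7 0 0 25" --pt "0 0 0 -0.7 0 0 25" --pt "0 0 0 -0.7 0 0 25" --pt "0 0 0 -0.5 0 0 25" --pt "0 0 0 -0.3 0 0 25" --pt "0 0 0 0 0 0 25"

```text
t: 6.25
tool_pos: [0.4497, -0.064, 0.1409]
orientation: [3.135, 0.18, -0.0]
force: [-0.6, -7.9, 1.6]
opening: 0.0306
gripper_force: 25.0
```

Emit:
move_arm --pt "0 0 0 0 0 0 25" --pt "0 0 0 0 0 0 75" --pt "0 0 0 0 0 0 75" --pt "0 0 0 0 0 0 75" --pt "0 0 0 0 0 -0.7 75" --pt "0 0 0 0 0 -1 75" --pt "0 0 0 0 0 -1 75" --pt "0 0 0 0 0 -1 75" --pt "0 0 0 0 0 -1 75" --pt "0 0 0 0 0 -1 75"

```text
t: 7.25
tool_pos: [0.4505, -0.0627, 0.284]
orientation: [-3.136, -0.182, 0.001]
force: [0.5, -0.0, 0.9]
opening: 0.075
gripper_force: 0.0
```

```bash
python3 -c "
from h import *
s=read_state();print((s['tool_pos']-ORG)@CX,(s['tool_pos']-ORG)@CY,s['tool_pos'])
c=np.array([.6919,.0008,.33]);to(c,91.35)"
```

```text
-0.17441544287191615 0.0006352380612064737 [ 0.45046304 -0.06267646  0.28398234]
turn [-7.000e-03 -2.000e-03 -1.412e+01] shift after turn [ 2.311  9.715 -1.841] before [ 9.885 -1.408 -1.843]
```

Emit:
move_arm --pt "0 0 0 0 -1 -0.3 60" --pt "0 0 0 0 -1 -0.3 60" --pt "0 0 0 0 -1 -0.3 60" --pt "0 0 0 0 -1 -0.3 60" --pt "0 0 0 0 -1 -0.3 60" --pt "0 0 0 0 -1 0 60" --pt "0 0 0 0 -1 0 60" --pt "0 0 0 0 -1 0 60" --pt "0 0 0 0 -1 0 60" --pt "0 0 0 0 -1 0 60"

```text
t: 8.25
tool_pos: [0.4214, 0.1866, 0.3205]
orientation: [-3.136, -0.182, 0.001]
force: [-0.0, 0.3, 0.2]
opening: 0.0599
gripper_force: 0.0
```

Emit:
move_arm --pt "0 0 0 0 -1 0 60" --pt "0 0 0 0 -1 0 60" --pt "0 0 0 0 -1 0 60" --pt "0 0 -1 0 0 0 60" --pt "0 0 -1 0 0 0 60" --pt "0 0 -1 0 0 0 60" --pt "0 0 -1 0 0 0 60" --pt "0 0 -1 0 0 0 60" --pt "0 0 -1 0 0 0 60" --pt "0 0 -1 0 0 0 60"

```text
t: 9.25
tool_pos: [0.4129, 0.26, 0.3204]
orientation: [-2.86, -1.3, 0.001]
force: [0.7, -0.3, 0.5]
opening: 0.0598
gripper_force: 0.0
```

```bash
python3 -c "
from h import *
c=cam('top');save(c,'t2.png',(120,100,420,320),2.6)
print(proj(c,[ch(-.15,0,.172),ch(-.176,0,.15)]))
W=zpts(c)
# drawer front edge: top face pts z~.172 ahead of chest
X=(W-ORG)@CX;Y=(W-ORG)@CY;Z=W[...,2]
m=(abs(Z-.172)<.004)&(X<-.1)&(X>-.17)&(abs(Y)<.22);print(m.sum(),np.percentile(X[m],[2,50,98]))"
```

```text
[[291.2960319  276.3328951 ]
 [291.90650983 290.51271116]]
1997 [-0.14803749 -0.1412321  -0.13443216]
```

View pics/t2.png

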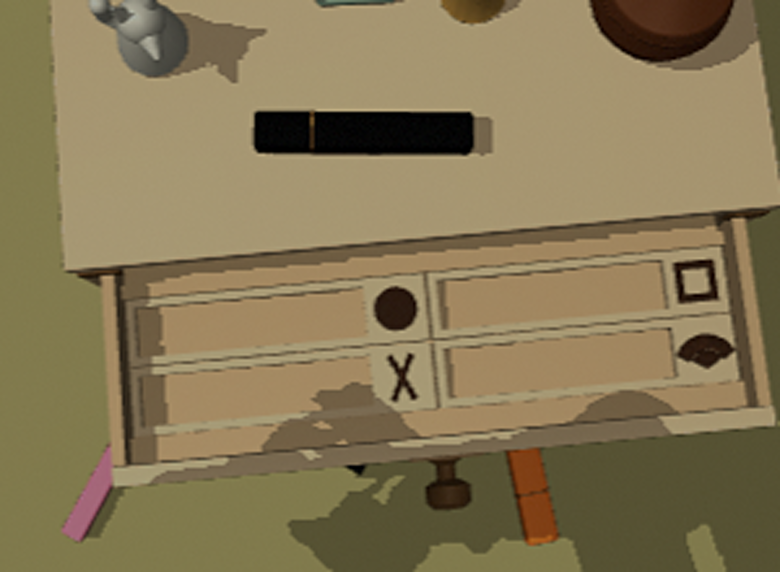

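The signs in the drawer, at crop pixels, are: disc (395,308), cross (402,377), square (696,281) and fan (706,350). The fan tray is in the front row, right-hand (-y) column, and its slot centre is near crop (560,365). The drawer is out about 148 mm. Next I measure the slot and the case.

```bash
python3 - <<'E'
from h import *
c=cam('top');Wz=zpts(c);f=c['frame'].astype(int)
def chp(P): d=P-ORG; return np.c_[d@CX,d@CY]*1000
Z=cv2.medianBlur(Wz[...,2].astype(np.float32),3)
# floor region of the fan slot by depth
m=np.zeros(Z.shape,np.uint8); m[215:262,288:385]=1
X=((Wz-ORG)@CX); m&=((Z<.1335)&(X>-.115)&(X<-.068)).astype(np.uint8)
n,l,st,ce=cv2.connectedComponentsWithStats(cv2.morphologyEx(m,cv2.MORPH_OPEN,np.ones((3,3))))
i=1+np.argmax(st[1:,4]);uv=np.argwhere(l==i)[:,::-1]
P=plane(c,uv,.129);q=chp(P);print('floor',st[i],np.percentile(q,[1,50,99],axis=0),q.mean(0))
# profile across at several y, along chest x: brightness & depth sampled on plane z=.138
for y in(-.13,-.09,-.05):
    xs=np.arange(-.135,-.04,.002);p=np.round(proj(c,[ch(x,y,.138) for x in xs])).astype(int)
    print(y,' '.join('%d:%d'%(1000*x,1000*Z[v,u]) for x,(u,v) in zip(xs,p)))
ys=np.arange(-.19,.0,.003);p=np.round(proj(c,[ch(-.09,y,.138) for y in ys])).astype(int)
print(' '.join('%d:%d'%(1000*x,1000*Z[v,u]) for x,(u,v) in zip(ys,p)))
# sign
s=np.zeros(Z.shape,np.uint8); s[225:245,378:405]=1; s&=(f.sum(2)<150).astype(np.uint8)
uv=np.argwhere(s)[:,::-1];q=chp(plane(c,uv,.138));print('sign',len(q),q.min(0),q.max(0))
d=np.zeros(Z.shape,np.uint8);d[130:170,205:315]=1;d&=(f.sum(2)<90).astype(np.uint8)
cn=max(cv2.findContours(d,0,1)[0],key=cv2.contourArea);R=cv2.minAreaRect(plane(c,cn.reshape(-1,2),.212)[:,:2].astype(np.float32)*1000);print('case',R)
to([R[0][0]/1000,R[0][1]/1000,.33],91.35)
E
```

```text
floor [ 291  226   89   27 1673] [[-108.5805989  -172.35489377]
 [ -91.00179582  -90.91228507]
 [ -73.14018888  -11.02331896]] [-90.97257192 -91.36618089]
-0.13 -135:169 -133:139 -131:137 -129:136 -127:136 -125:136 -123:136 -121:136 -119:137 -117:136 -114:136 -112:136 -110:136 -108:135 -106:130 -104:129 -102:128 -100:128 -98:128 -96:128 -94:128 -92:128 -90:129 -88:128 -86:128 -84:128 -82:128 -80:128 -78:128 -76:128 -74:128 -72:130 -70:137 -68:137 -66:138 -64:137 -62:139 -60:137 -58:129 -56:128 -54:128 -52:127 -50:127 -48:127 -46:128 -44:128 -42:128 -40:128
-0.09 -135:171 -133:137 -131:137 -129:137 -127:137 -125:137 -123:136 -121:136 -119:136 -117:137 -114:136 -112:136 -110:137 -108:136 -106:130 -104:130 -102:130 -100:129 -98:128 -96:127 -94:127 -92:127 -90:127 -88:127 -86:129 -84:128 -82:129 -80:129 -78:128 -76:128 -74:128 -72:129 -70:137 -68:136 -66:136 -64:136 -62:137 -60:136 -58:128 -56:128 -54:127 -52:128 -50:129 -48:129 -46:128 -44:127 -42:127 -40:127
-0.05 -135:169 -133:138 -131:137 -129:136 -127:137 -125:137 -123:137 -121:138 -119:138 -117:138 -114:137 -112:137 -110:137 -108:1
[... 404 characters left out ...]
 -147:127 -144:127 -141:128 -138:128 -135:128 -132:128 -129:129 -126:128 -123:128 -120:128 -117:128 -114:127 -111:128 -108:128 -105:129 -102:128 -99:128 -96:128 -93:128 -90:127 -87:127 -84:127 -81:127 -78:127 -75:127 -72:127 -69:128 -66:128 -63:128 -60:129 -57:128 -54:128 -51:127 -48:127 -45:128 -42:128 -39:127 -36:129 -33:129 -30:128 -27:129 -24:129 -21:128 -18:128 -15:128 -12:129 -9:128 -6:137 -3:137 0:135
sign 172 [-102.59829054 -214.58464078] [ -81.41558573 -176.77518021]
case ((691.87939453125, 0.8032379150390625), (27.051103591918945, 146.11090087890625), 1.3484711647033691)
turn [-7.000e-03  2.000e-03 -7.104e+00] shift after turn [-10.627  10.908  -0.384] before [-0.433 15.223 -0.392]
```

Emit:
move_arm --pt "0 0 -1 0 0 0 60" --pt "0 0 -1 0 0 0 60" --pt "0 0 -1 0 0 0 60" --pt "0 0 -1 0 0 0 60" --pt "0 0 -1 0 0 0 60" --pt "0 0 -1 0 0 0 60" --pt "0 0 -1 0 0 0 60" --pt "0 0 -0.1 0 0 0 60" --pt "0 0 0 -0.6 0.6 0 60" --pt "0 0 0 -1 1 0 60"

```text
t: 10.35
tool_pos: [0.4537, 0.2215, 0.3209]
orientation: [-2.2, -2.242, -0.001]
force: [1.0, -0.5, 0.8]
opening: 0.06
gripper_force: 0.0
```

Emit:
move_arm --pt "0 0 0 -1 1 0 55" --pt "0 0 0 -1 1 0 55" --pt "0 0 0 -1 1 0 55" --pt "0 0 0 -1 1 0 55" --pt "0 0 0 -1 1 0 55" --pt "0 0 0 -1 1 0 55" --pt "0 0 0 -1 1 0 55" --pt "0 0 0 -1 1 0 55" --pt "0 0 0 -0.6 0.9 0 55" --pt "0 0 0 0 0 0 55"

```text
t: 11.35
tool_pos: [0.6825, 0.0079, 0.3184]
orientation: [-2.205, -2.235, 0.003]
force: [-0.4, 0.4, -0.1]
opening: 0.0555
gripper_force: 0.0
```

```bash
python3 -c "
from h import *
s=read_state();print(s['tool_pos'],s['q']);to([.6919,.0008,.2125],91.35)"
```

```text
[0.68247792 0.00787809 0.3183995 ] [-6.32992326e-02  3.45414140e-01  1.07957762e+00 -4.58543654e-04
  1.71888574e+00 -7.67841256e-02]
turn [-0.022  0.003 -0.097] shift after turn [-0.292  0.37   4.236] before [-0.287  0.383  4.235]
```

Emit:
move_arm --force 15 --pt "0 0 -0.1 -0.29 0.37 0 50" --pt "0 0 0 0 0 0.8 50" --pt "0 0 0 0 0 0.8 50" --pt "0 0 0 0 0 0.8 50" --pt "0 0 0 0 0 0.8 50" --pt "0 0 0 0 0 0.6 50" --pt "0 0 0 0 0 0.3 50" --pt "0 0 0 0 0 0 50" --pt "0 0 0 0 0 0 50" --pt "0 0 0 0 0 0 50"

```text
t: 12.35
tool_pos: [0.6912, 0.0033, 0.2198]
orientation: [2.185, 2.255, 0.002]
force: [0.4, 0.2, 1.2]
opening: 0.0503
gripper_force: 0.0
```

```bash
python3 -c "
from h import *
s=read_state();print(s['tool_pos'],s['force']);to([.6919,.0008,.2125],91.35)"
```

```text
[0.69118965 0.00329955 0.21976797] [0.35806614 0.15123355 1.16985879]
turn [0.022 0.002 0.073] shift after turn [-0.101  0.026  0.291] before [-0.101  0.025  0.291]
```

Emit:
move_arm --pt "0 0 0.07 -0.1 0.02 0.15 50" --pt "0 0 0 0 0 0.14 50" --pt "0 0 0 0 0 0 50" --pt "0 0 0 0 0 0 20" --pt "0 0 0 0 0 0 20" --pt "0 0 0 0 0 0 20" --pt "0 0 0 0 0 0 20" --pt "0 0 0 0 0 0 20" --pt "0 0 0 0 0 0 20" --pt "0 0 0 0 0 0 20"

```text
t: 13.35
tool_pos: [0.6912, 0.0008, 0.2111]
orientation: [2.194, 2.248, 0.0]
force: [1.8, 0.3, -0.1]
opening: 0.0258
gripper_force: 15.0
```

Emit:
move_arm --pt "0 0 0 0 0 -0.1 20" --pt "0 0 0 0 0 -0.3 20" --pt "0 0 0 0 0 -0.4 20" --pt "0 0 0 0 0 -0.6 20" --pt "0 0 0 0 0 -0.6 20" --pt "0 0 0 0 0 -0.6 20" --pt "0 0 0 0 0 -0.6 20" --pt "0 0 0 0 0 -0.2 20" --pt "0 0 0 0 0 0 20" --pt "0 0 0 0 0 0 20"

```text
t: 14.35
tool_pos: [0.6909, 0.0008, 0.2952]
orientation: [-2.194, -2.248, 0.001]
force: [0.0, -0.8, -1.2]
opening: 0.026
gripper_force: 15.0
```

```bash
python3 -c "
from h import *
c=cam('scene');save(c,'s1.png',(120,60,340,240),3)
p=ch(-.091,-.091,.26);print(p);to(p,96.587)"
```

```text
[ 0.54383948 -0.14413806  0.26      ]
turn [-0.016 -0.002 -0.867] shift after turn [-5.087 -6.501  1.389] before [-5.655 -6.011  1.398]
```

View pics/s1.png

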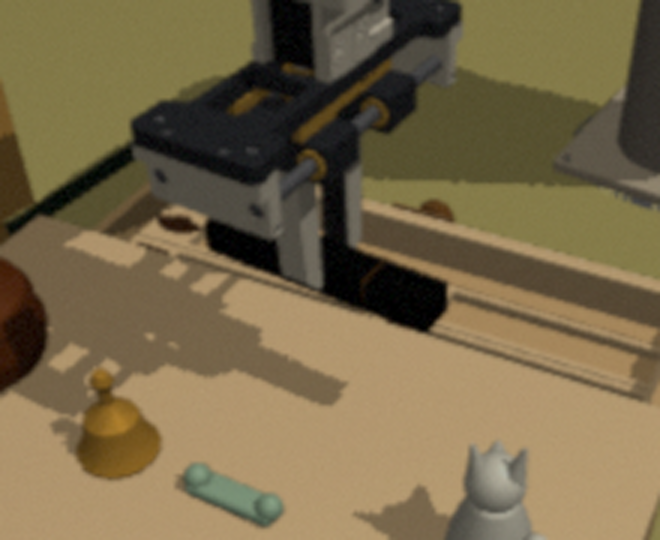

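The case is held level at mid-length, scene crop (325,270), and has lifted clear. I carry it over the slot.

Emit:
move_arm --pt "0 0 -0.43 0 0 0 20" --pt "0 0 -0.43 0 0 0 20" --pt "0 0 0 -0.5 -0.6 0 20" --pt "0 0 0 -0.8 -1 0 20" --pt "0 0 0 -0.8 -1 0 20" --pt "0 0 0 -0.8 -1 0 20" --pt "0 0 0 -0.8 -1 0 20" --pt "0 0 0 -0.8 -1 0 20" --pt "0 0 0 -0.5 -0.8 0 20" --pt "0 0 0 0 0 0 20"

```text
t: 15.4
tool_pos: [0.5443, -0.1434, 0.2952]
orientation: [-2.093, -2.341, 0.002]
force: [0.4, -0.3, -1.5]
opening: 0.0258
gripper_force: 15.0
```

```bash
python3 -c "
from h import *
to(ch(-.091,-.091,.151),96.587)"
```

```text
turn [-0.016  0.    -0.033] shift after turn [-0.028 -0.024  5.767] before [-0.028 -0.014  5.767]
```

Emit:
move_arm --pt "0 0 -0.03 -0.03 -0.02 0.3 20" --pt "0 0 0 0 0 0.6 20" --pt "0 0 0 0 0 0.7 20" --pt "0 0 0 0 0 0.7 20" --pt "0 0 0 0 0 0.7 20" --pt "0 0 0 0 0 0.7 20" --pt "0 0 0 0 0 0.6 20" --pt "0 0 0 0 0 0.3 20" --pt "0 0 0 0 0 0 20" --pt "0 0 0 0 0 0 20"

```text
t: 16.4
tool_pos: [0.5463, -0.1423, 0.1812]
orientation: [2.087, 2.348, 0.0]
force: [0.3, -0.1, 0.3]
opening: 0.026
gripper_force: 15.0
```

```bash
python3 -c "
from h import *
to(ch(-.091,-.091,.151),96.587);c=cam('scene')
W=zpts(c);X=(W-ORG)@CX;Y=(W-ORG)@CY;f=c['frame'].sum(2)
m=(f<110)&(abs(W[...,2]-.176)<.007)&(abs(X+.091)<.03)&(Y>-.18)&(Y<.0);print(m.sum(),[np.percentile(a[m],[1,50,99]) for a in (X,Y,W[...,2])])
k=np.polyfit(Y[m],X[m],1);print(k,np.polyfit(Y[m],W[...,2][m],1))
save(c,'s2.png',(140,60,320,200),3)"
```

```text
turn [0.003 0.001 0.025] shift after turn [-0.061 -0.105  1.207] before [-0.061 -0.105  1.207]
359 [array([-0.09939583, -0.07698578, -0.07402184]), array([-0.16215494, -0.06457055, -0.01633569]), array([0.16918358, 0.17908058, 0.18296329])]
[-0.03837047 -0.08360272] [0.00066491 0.17790664]
```

View pics/s2.png

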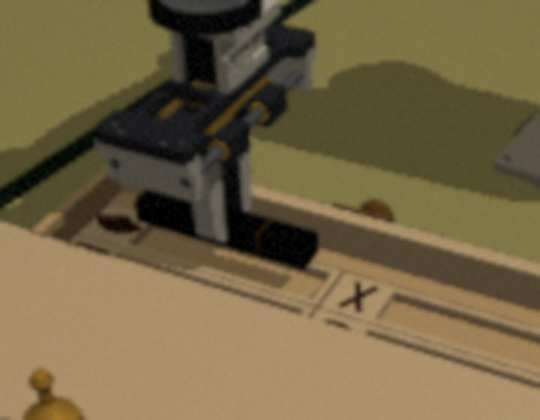

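The case hangs level above the slot, running along it from the fan sign, scene crop (120,222), towards the cross tray. I correct about 3 mm across and then lower it slowly.

Emit:
move_arm --pt "0 0 0.02 -0.06 -0.1 0 20" --pt "0 0 0 0 0 0.2 20" --pt "0 0 0 0 0 0.2 20" --pt "0 0 0 0 0 0.2 20" --pt "0 0 0 0 0 0.15 20" --pt "0 0 0 0 0 0.1 20" --pt "0 0 0 0 0 0.1 20" --pt "0 0 0 0 0 0.1 20" --pt "0 0 0 0 0 0 20" --pt "0 0 0 0 0 0 20"

```text
t: 17.45
tool_pos: [0.5437, -0.1442, 0.1547]
orientation: [2.09, 2.346, 0.0]
force: [1.1, 0.2, -1.7]
opening: 0.0258
gripper_force: 15.0
```

```bash
python3 -c "
from h import *
s=read_state();print(s['force']);to(ch(-.091,-.091,.151),96.587)"
```

```text
[ 1.07178489  0.15843242 -1.74054914]
turn [0.001 0.    0.003] shift after turn [0.002 0.006 0.148] before [0.002 0.006 0.148]
```

Emit:
move_arm --pt "0 0 0 0 0 0.05 20" --pt "0 0 0 0 0 0.05 20" --pt "0 0 0 0 0 0.04 20" --pt "0 0 0 0 0 0 20" --pt "0 0 0 0 0 0 20" --pt "0 0 0 0 0 0 20" --pt "0 0 0 0 0 0 20" --pt "0 0 0 0 0 0 20" --pt "0 0 0 0 0 0 20" --pt "0 0 0 0 0 0 20"

```text
t: 18.45
tool_pos: [0.5436, -0.1442, 0.1511]
orientation: [-2.09, -2.346, 0.0]
force: [-0.2, 0.8, -1.7]
opening: 0.0262
gripper_force: 15.0
```

Emit:
move_arm --pt "0 0 0 0 0 0.03 20" --pt "0 0 0 0 0 0 30" --pt "0 0 0 0 0 0 36" --pt "0 0 0 0 0 0 40" --pt "0 0 0 0 0 0 40" --pt "0 0 0 0 0 0 40" --pt "0 0 0 0 0 0 40" --pt "0 0 0 0 0 0 40" --pt "0 0 0 0 0 -0.2 40" --pt "0 0 0 0 0 -0.4 40"

```text
t: 19.45
tool_pos: [0.5431, -0.144, 0.1651]
orientation: [-2.089, -2.344, 0.001]
force: [0.8, -0.5, 0.1]
opening: 0.0401
gripper_force: 0.0
```

Emit:
move_arm --pt "0 0 0 0 0 -0.8 40" --pt "0 0 0 0 0 -1 40" --pt "0 0 0 0 0 -1 40" --pt "0 0 0 0 0 -1 40" --pt "0 0 0 0 0 -1 40" --pt "0 0 0 0 0 -0.3 40" --pt "0 0 0 1 0 0 60" --pt "0 0 0 1 0 0 60" --pt "0 0 0 1 0 0 60" --pt "0 0 0 1 0 0 60"

```text
t: 20.45
tool_pos: [0.5317, -0.044, 0.2924]
orientation: [-2.09, -2.345, 0.0]
force: [-0.3, 0.1, -0.0]
opening: 0.0595
gripper_force: 0.0
```

Emit:
move_arm --pt "0 0 0 1 0 0 60" --pt "0 0 0 1 0 0 60" --pt "0 0 0 1 0 0 60" --pt "0 0 0 1 0 0 60" --pt "0 0 0 1 0 0 60" --pt "0 0 0 1 0 0 60" --pt "0 0 0 1 0 0 60" --pt "0 0 0 1 0 0 60" --pt "0 0 0 0 0 0 60" --pt "0 0 0 0 0 0 60"

```text
t: 21.45
tool_pos: [0.5089, 0.1539, 0.2925]
orientation: [-2.088, -2.347, 0.001]
force: [-0.5, 0.0, 0.2]
opening: 0.06
gripper_force: 0.0
```

```bash
python3 - <<'E'
from h import *
c=cam('top');save(c,'t3.png',(120,60,420,320),2.3);W=zpts(c);f=c['frame'].sum(2)
X=(W-ORG)@CX;Y=(W-ORG)@CY
m=((f<100)&(abs(W[...,2]-.15)<.006)&(X<-.06)&(X>-.13)).astype(np.uint8);m=cv2.morphologyEx(m,cv2.MORPH_OPEN,np.ones((3,3)))
cn=max(cv2.findContours(m,0,1)[0],key=cv2.contourArea).reshape(-1,2);d=plane(c,cn,.151)-ORG
print(cv2.minAreaRect(np.c_[d@CX,d@CY].astype(np.float32)*1000),np.median(W[...,2][m>0]))
m=(abs(W[...,2]-.172)<.004)&(X<-.1)&(X>-.17)&(abs(Y)<.22);print(m.sum(),np.percentile(X[m],[2,50,98]))
to(ch(-.174,0,.26),6.587)
E
```

```text
((-90.82067108154297, -89.92642211914062), (25.42205238342285, 147.52610778808594), 0.018429188057780266) 0.15026386059572722
1944 [-0.14802799 -0.14123697 -0.13443096]
turn [-0.0000e+00  7.0000e-03  1.5006e+01] shift after turn [-3.304  8.342  1.302] before [-8.339 -3.308  1.307]
```

View pics/t3.png

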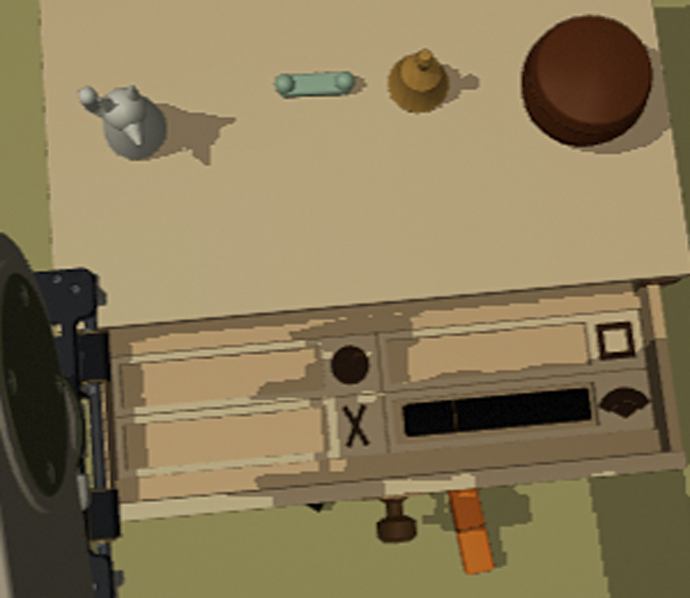

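The fan case lies flat in the fan-signed slot at crop (500,412), within about 1 mm of the centre and straight. The other objects haven't moved. The knob is at crop (397,525). Now I re-grip it and push.

Emit:
move_arm --pt "0 0 1 0 0 0 70" --pt "0 0 1 0 0 0 70" --pt "0 0 1 0 0 0 70" --pt "0 0 1 0 0 0 70" --pt "0 0 1 0 0 0 70" --pt "0 0 1 0 0 0 70" --pt "0 0 1 0 0 0 70" --pt "0 0 1 0 0 0 70" --pt "0 0 1 0 0 0 70" --pt "0 0 1 0 0 0 70"

```text
t: 22.5
tool_pos: [0.5094, 0.1525, 0.2927]
orientation: [2.985, 0.978, -0.0]
force: [-0.8, -0.1, 0.2]
opening: 0.0699
gripper_force: 0.0
```

Emit:
move_arm --pt "0 0 1 0 0 0 75" --pt "0 0 1 0 0 0 75" --pt "0 0 1 0 0 0 75" --pt "0 0 1 0 0 0 75" --pt "0 0 1 0 0 0 75" --pt "0 0 0 -0.6 0.8 0 75" --pt "0 0 0 -0.7 0.9 0 75" --pt "0 0 0 -0.7 0.9 0 75" --pt "0 0 0 -0.7 0.9 0 75" --pt "0 0 0 -0.6 0.9 0 75"

```text
t: 23.5
tool_pos: [0.439, 0.0331, 0.2928]
orientation: [3.136, 0.179, 0.0]
force: [0.4, 0.1, 0.7]
opening: 0.0751
gripper_force: 0.0
```

Emit:
move_arm --pt "0 0 0 0 0.9 0 75" --pt "0 0 0 0 0.9 0 75" --pt "0 0 0 0 0.9 0 75" --pt "0 0 0 0 0.8 0 75" --pt "0 0 0 0 0.4 0 75" --pt "0 0 0 0 0 0.5 75" --pt "0 0 0 0 0 0.5 75" --pt "0 0 0 0 0 0 75" --pt "0 0 0 0 0 0 75" --pt "0 0 0 0 0 0 75"

```text
t: 24.5
tool_pos: [0.4511, -0.0612, 0.2681]
orientation: [-3.136, -0.183, -0.0]
force: [-0.2, 0.3, 0.3]
opening: 0.0746
gripper_force: 0.0
```

```bash
python3 -c "
from h import *
to(ch(-.174,0,.142),6.587)"
```

```text
turn [ 0.    -0.002  0.012] shift after turn [-0.016  0.08   5.043] before [-0.018  0.08   5.043]
```

Emit:
move_arm --force 25 --pt "0 0 0 0 0.08 0.8 75" --pt "0 0 0 0 0 0.9 75" --pt "0 0 0 0 0 0.9 75" --pt "0 0 0 0 0 0.9 75" --pt "0 0 0 0 0 0.9 75" --pt "0 0 0 0 0 0.6 75" --pt "0 0 0 0 0 0 75" --pt "0 0 0 0 0 0 25" --pt "0 0 0 0 0 0 25" --pt "0 0 0 0 0 0 25"

```text
t: 25.5
tool_pos: [0.4522, -0.064, 0.1443]
orientation: [3.136, 0.181, 0.003]
force: [0.0, 0.4, -0.3]
opening: 0.0556
gripper_force: 0.0
```

Emit:
move_arm --pt "0 0 0 0 0 0 25" --pt "0 0 0 0 0 0 25" --pt "0 0 0 0 0 0 25" --pt "0 0 0 0.1 0 0 25" --pt "0 0 0 0.2 0 0 25" --pt "0 0 0 0.3 0 0 25" --pt "0 0 0 0.3 0 0 25" --pt "0 0 0 0.3 0 0 25" --pt "0 0 0 0.3 0 0 25" --pt "0 0 0 0.3 0 0 25"

```text
t: 26.5
tool_pos: [0.4969, -0.0586, 0.1431]
orientation: [3.136, 0.181, 0.001]
force: [-2.6, -0.7, 6.2]
opening: 0.0307
gripper_force: 25.0
```

Emit:
move_arm --pt "0 0 0 0.4 0 0 25" --pt "0 0 0 0.4 0 0 25" --pt "0 0 0 0.4 0 0 25" --pt "0 0 0 0.4 0 0 25" --pt "0 0 0 0.4 0 0 25" --pt "0 0 0 0.4 0 0 25" --pt "0 0 0 0.4 0 0 25" --pt "0 0 0 0.3 0 0 25" --pt "0 0 0 0.2 0 0 25" --pt "0 0 0 0.1 0 0 25"

```text
t: 27.5
tool_pos: [0.5815, -0.0486, 0.1431]
orientation: [3.136, 0.181, 0.001]
force: [-3.2, -1.1, 6.2]
opening: 0.0308
gripper_force: 25.0
```

```bash
python3 -c "
from h import *
s=read_state();print(s['force'],s['wrist_torque']);to(ch(-.026,0,.142),6.587)"
```

```text
[-3.18043254 -1.10617027  6.21756952] [-0.08302499  0.43807139  0.02323197]
turn [ 0.001 -0.008  0.005] shift after turn [ 0.665 -0.018  0.044] before [ 0.665 -0.018  0.044]
```

Emit:
move_arm --pt "0 0 0 0.2 0 0 25" --pt "0 0 0 0.2 0 0 25" --pt "0 0 0 0.1 0 0 25" --pt "0 0 0 0.06 0 0 25" --pt "0 0 0 0.06 0 0 25" --pt "0 0 0 0.04 0 0 25" --pt "0 0 0 0.02 0 0 25" --pt "0 0 0 0 0 0 25" --pt "0 0 0 0 0 0 25" --pt "0 0 0 0 0 0 25"

```text
t: 28.5
tool_pos: [0.598, -0.0467, 0.1431]
orientation: [-3.136, -0.181, -0.001]
force: [-1.3, 0.6, 5.5]
opening: 0.0306
gripper_force: 25.0
```

Emit:
move_arm --pt "0 0 0 0.03 0 0 25" --pt "0 0 0 0.03 0 0 25" --pt "0 0 0 0.03 0 0 25" --pt "0 0 0 0 0 0 25" --pt "0 0 0 0 0 0 25" --pt "0 0 0 0 0 0 25" --pt "0 0 0 0 0 0 25" --pt "0 0 0 0 0 0 25" --pt "0 0 0 0 0 0 25" --pt "0 0 0 0 0 0 25"

```text
t: 29.5
tool_pos: [0.5988, -0.0466, 0.143]
orientation: [-3.136, -0.181, 0.004]
force: [-9.2, -1.2, 11.1]
opening: 0.0308
gripper_force: 25.0
```

The force rises and the knob stops advancing, so the drawer is against its stop. I release and retreat.

Emit:
move_arm --pt "0 0 0 0 0 0 75" --pt "0 0 0 0 0 0 75" --pt "0 0 0 0 0 0 75" --pt "0 0 0 0 0 0 75" --pt "0 0 0 0 0 -0.6 75" --pt "0 0 0 0 0 -1 75" --pt "0 0 0 0 0 -1 75" --pt "0 0 0 0 0 -1 75" --pt "0 0 0 0 0 -1 75" --pt "0 0 0 0 0 -1 75"

```text
t: 30.5
tool_pos: [0.5996, -0.0466, 0.2854]
orientation: [3.136, 0.181, 0.002]
force: [0.9, 0.5, 0.2]
opening: 0.0746
gripper_force: 0.0
```

Emit:
move_arm --pt "0 0 0 -0.5 -0.8 0 75" --pt "0 0 0 -0.5 -1 0 75" --pt "0 0 0 -0.5 -1 0 75" --pt "0 0 0 -0.5 -1 0 75" --pt "0 0 0 -0.5 -1 0 75" --pt "0 0 0 -0.5 -1 0 75" --pt "0 0 0 -0.5 -1 0 75" --pt "0 0 0 -0.5 -1 0 75" --pt "0 0 0 -0.5 -1 0 75" --pt "0 0 0 0 0 0 75"

```text
t: 31.5
tool_pos: [0.4613, 0.1613, 0.2845]
orientation: [-3.135, -0.186, -0.002]
force: [-0.2, 0.1, -0.3]
opening: 0.0747
gripper_force: 0.0
```

```bash
python3 - <<'E'
from h import *
c=cam('top');save(c,'t4.png',(120,20,440,320),2);W=zpts(c)
X=(W-ORG)@CX;Y=(W-ORG)@CY;Z=W[...,2]
m=(Z>.145)&(Z<.175)&(X<-.005)&(X>-.06)&(abs(Y)<.025);print('knob',m.sum(),np.percentile(X[m],[1,50,99]))
m=(abs(Z-.172)<.003)&(X<-.003)&(X>-.03)&(abs(Y)<.22);print('edge',m.sum(),X[m].min() if m.any() else 0)
E
```

```text
knob 221 [-0.03660925 -0.02495421 -0.00550797]
edge 0 0
```

View pics/t4.png

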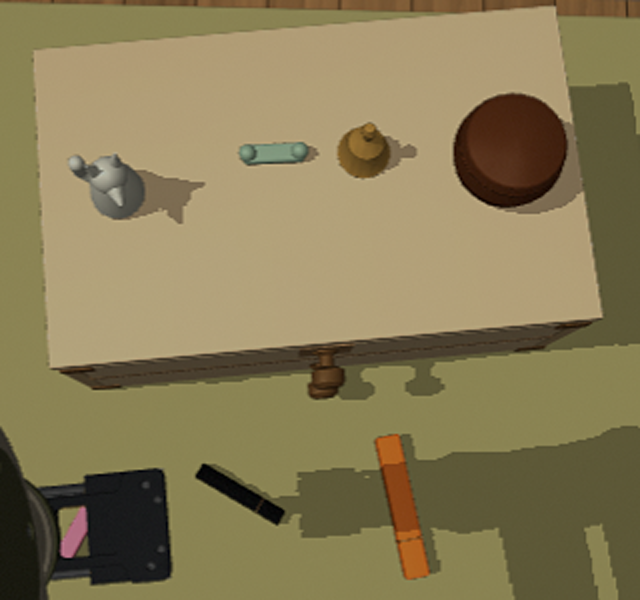

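The drawer front is flush with the chest face, and the knob at crop (325,375) has its front end 37 mm out, as it should when shut. The fox, rest, bell and bowl are in place and the gripper is clear.

```bash
python3 -c "
from plant import close_job
print(close_job())"
```

```text
the job is handed in; nothing more can be done
None
```

I laid the fan case flat in the fan-signed slot, within about 1 mm of its centre, pushed the upper drawer fully shut, left the things on the chest top where they stood, and handed the job in at about 32 s; it returned no verdict.

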